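Tip the vial plate out of its half-covered bin and lay it on the rack

ROBOT

A 7-joint arm with a two-finger parallel gripper is mounted at the origin on a cart in front of the work surface, level with it; the furniture and walls round the work are solid. World frame = base frame: x ahead of the robot, y to its left, z up, the work surface at z = 0. Lengths are in m, angles in rad, forces in N, time in s.
With the tool pointing down it reaches from about 0.35 to 0.9 m from the base axis. Payload 8.1 kg.
Tool frame: the origin (TCP) lies midway between the tips of the shut fingers; the grasp point (between the pads) lies arm.grasp_offset behind it (arm.grasp_offset is the distance from the TCP to the grasp point, in m); z points along the fingers, y is the line along which they close (so a half turn about z gives the same grasp; the last joint's range is limited). The gripper opens to 92 mm and grips with 3 to 60 N. Pads are 19 mm wide; open, the fingers measure 130 mm over their backs; the gripper's body (75 mm by 190 mm) begins 47 mm behind the grasp point.
Start: joints at [-1.281, 0.434, 0.025, 1.573, -0.012, 1.134, -0.075], TCP at [0.239, 0.577, 0.227] pointing down, gripper open.
Joint ranges: [-2.62, 2.62], [-0.44, 2.09], [-1.27, 1.32], [0.08, 2.57], [-1.32, 4.46], [0.12, 2], [-2.74, 2.74]. Speed limits (rad/s): [2.22, 2.22, 3.01, 3.01, 3.14, 3.14, 3.14].

INTERFACE

Orientations are given as a rotation vector (axis times angle).
In Python, from cell import observe, imaging, arm gives the robot as it stands.
- The arm moves only by the tool apply_moves, never from a script. Its argument "commands" is a list of rows, each a list of 5 numbers: the opening in per cent of the stroke, from 0 (shut) to 100 (fully open), then the shift along the world's x, y, z in units of 0.06 m (1.0 is 0.06 m), then the turn about the world's z in units of 0.5 rad (1.0 is 0.5 rad). A call has 1 to 12 rows; each row shifts and turns the commanded pose from where the row before left it; what a row does not reach is not made up. A row lasts 1/8 s, in which the tool goes at most 62.5 mm and 10.7 degrees, less where a joint would pass 70% of its speed; a pose out of reach is approached as far as the arm can. A call with a number of a shift or a turn outside -1 to 1 is refused whole. A call with a gripper value outside its range is refused whole. The fingers move at their own pace and stop on an object; "newtons" is the grip in N (left out, the last holds). Time passes only in rows, so rows that do not move let the fingers close. It gives the time, the measured TCP pose, the force, the opening and the grip force at its end, in the units of the state.
- observe(): the state, without advancing time (a new reading comes with each control period).
- imaging.get_image(name): name is "side" or "top"; returns (picture, depth): 384x512x3 uint8, red, green, blue; 384x512 float32, m along the optical axis (not along the pixel's ray), 0 where there is no reading.
- imaging.camera_params(name): a dict with "camera_matrix" (3x3 intrinsics, pixels), "origin" and "rotation" of the camera in the world. Camera axes: x right, y up, looking along -z (the intrinsics and any distortion apply to the point x, -y, -z); pixel columns grow to the right and rows downward; lengths in m; the calibration is good to about 2 mm. A picture is of the moment at which its call begins. camera_params takes no time and is no camera call.
- arm.sign_off(): hands the job in; it is judged then, once.
The state is a dict: "clock": time; "joints": joint angles; "dq": joint speeds; "joint_efforts": joint torques, N m; "position": TCP position; "ee_rot": TCP orientation; "force": force on the tool from outside, world axes, zero at the start; "ft_torque": the same for the moment, N m; "width": opening from 0.0 (shut) to 1.0 (fully open); "gripper_force": force on a finger pad.
Only numpy, scipy, OpenCV 4.12 (cv2) and the standard library are available. Lean on these libraries where they do the work, as an engineer would, in place of code of your own. Each camera call takes 0.05 s, during which the arm holds its last target. There are 200 camera calls.

TASK

Take the perforated metal vial plate out of the deep half-covered bin: raise the end with the lug first so that the plate stands at a slant, and draw it out from under the cover without forcing it against the bin. Then lay it gently, flat and fully down, on the open rack base between the rack's lips (either way round), and let go. Leave the tweezers, the small dish, the flask and the wash bottle where they stand.

Things in the scene. Friction and masses are not known exactly. Their poses are not given: they have to be found in the camera images.
- plate: Flat bare-metal plate, 152 (x) x 84 (y) x 6 mm (z), 0.13 to 0.25 kg, with six 23 mm through holes. Origin: centre of its underside (not counting the lug); z is the plate's normal, up out of the side with the lug; x runs lengthwise to the lug end. At the start it lies flat on the bin's floor, lug up, its -x end under the cover, with 4 to 12 mm play to each wall.
- plate_lug (a point): Top centre of the upright lift lug of the plate: a solid post 16 mm (plate x) x 22 mm (plate y), standing 44 mm above the plate's top face, its axis 42 mm from the plate's centre towards the +x end (34 mm from that end). This point is at plate (0.042, 0, 0.050). Axes as the plate's.
- plate_heel (a point): Middle of the lower edge of the plate's -x end (the end that starts under the cover), plate (-0.076, 0, 0). Axes as the plate's.
- bin: Fixed grey plastic bin, open above but for a half cover: outside 178 (x) x 104 (y) mm, rim 80 mm high; inside 170 x 96 mm, walls 4 mm, floor 5 mm thick, 75 mm deep. The cover, a fixed slab from z = 80 to 85 mm, spans the full width over the -x end, from x = -89 to -35 mm, so the mouth is only 120 mm long, from x = -35 to +85 mm. Origin: centre of the underside; z up, x lengthwise away from the cover. A flange sticks out 4 mm round the rim.
- rack: Fixed white plastic rack base, 178 (x) x 110 (y) mm. The plate rests 60 mm above the origin on two end panels (12 mm thick, at x = -74 and +74 mm). Lips round the seat (two end lips, four short side lips by the corners) leave 3.5 mm play on every side of the plate up to 8 mm above the seat, then flare outwards to about 18 mm above the seat. Origin: centre of the underside; x lengthwise, z up.
- rack_seat (a point): Centre of the rack's seat, 60 mm above the rack's origin: the plate's origin belongs here, its length along the rack's x either way round. Axes as the rack's.
- steel_tweezers: Flat steel tweezers, 9 x 118 x 9 mm (length along own y), lying on the bench; bystander. Origin: centre of the underside.
- small_dish: Small porcelain evaporating dish, 49 mm wide, 21 mm high; bystander. Origin: centre of the underside.
- flask: Small round flask with a stopper, 55 mm wide, 71 mm high; bystander. Origin: centre of the underside.
- wash_bottle: White squeeze bottle with a bent spout, 68 x 110 x 197 mm; bystander. Origin: centre of the underside of its bounding box (bottle axis 21 mm to +y).
Not all that is in view belongs to the job. Leave any yellow look-alike of the bin alone.

How it is judged:
By the outcome, as a careful person would: the job done as asked, in the order asked, and still so for the second after the job is handed in, with the robot touching nothing.
It also fails if it takes over 45 s, if anything falls off the work surface, if the arm or the gripper's body presses on something with over 40 N, if the wrist force passes 120 N, or if a joint passes its speed limit or range.

## Working session

There is one attempt and no reset: what is moved stays moved. The work goes in short steps, Python scripts to look and compute and a tool call to move; the robot and the scene stay as the last step left them, time stands still between calls to the robot, and variables do not carry over. Pictures are saved under pics/ and viewed, at most 10 in all, crops included, and the job is handed in when it is done.

Besides the shell and the picture viewer there is one more tool, called as a command line: name --pt "numbers of a row" for each row, then --argument value for the rest. apply_moves: Moves the arm, as the interface text tells. Its arguments: {"type":"object","properties":{"commands":{"type":"array"},"newtons":{"type":"number"}},"required":["commands"]}

```bash
mkdir -p pics; ls
cat > h.py <<'E'
import numpy as np, cv2
from cell import observe, imaging, arm
def shot(n,f=None):
    im,d=imaging.get_image(n); im=np.array(im)
    if f: cv2.imwrite('pics/'+f,cv2.cvtColor(im,cv2.COLOR_RGB2BGR))
    return im,np.array(d)
def P(n):
    p=imaging.camera_params(n); return np.array(p["camera_matrix"]),np.array(p["origin"]),np.array(p["rotation"])
def cloud(n,d):
    K,o,R=P(n); v,u=np.mgrid[:d.shape[0],:d.shape[1]]
    c=np.stack([(u-K[0,2])/K[0,0]*d,-(v-K[1,2])/K[1,1]*d,-d],-1)
    return c@R.T+o
E
python3 - <<'E'
from h import *
for n in("top","side"):
    im,d=shot(n,n+'0.png'); np.save(n+'0.npy',cloud(n,d)); np.save(n+'d.npy',d)
    print(n,P(n), imaging.camera_params(n).keys())
s=observe(); print(s, arm.grasp_offset)
E
```

```text
picsTraceback (most recent call last):
  File "<stdin>", line 3, in <module>
  File "h.py", line 12, in cloud
    return c@R.T+o
           ~~~~~^~
ValueError: operands could not be broadcast together with shapes (384,512) (3,)
```

```bash
sed -i 's/np.array(p\["rotation"\])$/cv2.Rodrigues(np.array(p["rotation"],float))[0]/' h.py
python3 - <<'E'
from h import *
for n in("top","side"):
    print(imaging.camera_params(n))
    im,d=shot(n,n+'0.png'); np.save(n+'0.npy',cloud(n,d))
s=observe(); print(s, arm.grasp_offset)
E
```

```text
{'camera_matrix': array([[350.75430586,   0.        , 249.79625096],
       [  0.        , 350.75430586, 189.38953475],
       [  0.        ,   0.        ,   1.        ]]), 'origin': array([0.34444808, 0.20866043, 1.23874195]), 'rotation': array([ 0.16098576, -0.15848094, -1.51397664])}
{'camera_matrix': array([[410.53706551,   0.        , 251.30015821],
       [  0.        , 410.53706551, 188.85961152],
       [  0.        ,   0.        ,   1.        ]]), 'origin': array([0.52371707, 1.87470191, 0.79631676]), 'rotation': array([ 0.01644705, -1.69506358, -2.59647109])}
{'clock': 0.15, 'joints': array([-1.28061061,  0.4350779 ,  0.02495621,  1.57381321, -0.01158788,
        1.13398012, -0.07510428]), 'dq': array([ 5.72893411e-04, -1.36879305e-03, -1.41490858e-03, -3.19159052e-03,
        1.11085582e-03, -9.42654227e-04,  9.99099811e-05]), 'joint_efforts': array([ 2.87951509e-03, -6.68264723e+01,  9.86481607e-01, -3.14692497e+01,
       -6.04538200e-02,  3.93910368e-02,  7.99614054e-05]), 'position': array([0.23912972, 0.57707221, 0.22614471]), 'ee_rot': array([-6.13083673e-01, -3.08107352e+00,  1.77203164e-03]), 'force': array([-0.12421702, -0.48093084, -0.06887406]), 'ft_torque': array([ 0.02366454,  0.03593704, -0.00060031]), 'gripper_force': 0.0, 'width': 1.0003960153943015} 0.0188
```

View pics/top0.png

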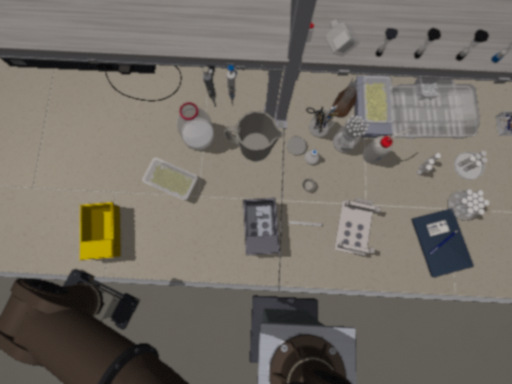

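View pics/side0.png

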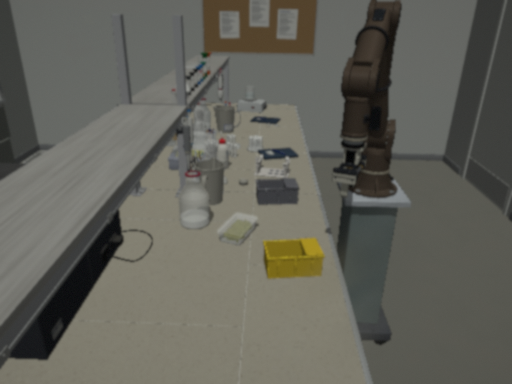

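Run:
```python
from h import *
t=cv2.imread('pics/top0.png'); s=cv2.imread('pics/side0.png')
a=cv2.resize(t[185:270,230:390],None,fx=5,fy=5,interpolation=cv2.INTER_CUBIC)
cv2.imwrite('pics/c0.png',a)
C=np.load('top0.npy')
np.set_printoptions(precision=3,suppress=True,linewidth=200)
print((C[196:262:3,240:288:3,2]*1000).astype(int))
for p in [(228,190),(218,325),(228,355),(205,245),(200,275),(250,247),(250,278),(207,345),(212,375),(247,340),(252,368)]: print(p,C[p[0] if p[0]<260 else p[1], p[1] if p[0]<260 else p[0]])
print((C[196:262:3,330:388:3,2]*1000).astype(int))
```

```text
[[  -3    2    0    0    0    0   -4   -2   -3   -1    0   -1   -1    5   -3    2]
 [  -2   78   76   79   76   81   78   78   82   81   80   80    0   -1   -3   -3]
 [   0   74   58   50   47   50   41   42   37   31   31   77    2   -1    2   -4]
 [   2   73    3    5    4    4    7    2    2    7    2   73   -1    0   -1    0]
 [   0   78    1   13   11   12    9   10    7   10    0   62   -1   -2    3   -2]
 [   0   81    3    6   10   10   12   11    7    5   11   48   -2    3   -3   -1]
 [   0   81    9    9    8   11   53   55   13    8    9   43   76   -1    0    4]
 [   0   75    6    6   12   14   24   20   10    9   12   33   79   -1   -5   -2]
 [  -1   -2    1   13   11   10    6   11    6    9   10   23   78    1    0    0]
 [   0   -1    6   10    6    3   11   14    7    7   10   17   78    0   -1    1]
 [   2   -1    5   11    6    2    7   10    3    2    7    3   74    0    3    0]
 [  -4    0    1   10    8   10   12   12    8    7   12    8   82    0    1   -2]
 [  -2    2   32   15    3   10    9    5    0    4   11    3   80    0   -3   -2]
 [  -2   -2   78    9
[... 2655 characters left out ...]
   69    6    2   11    4    6    1    5    5    0   -2    4    0   -2    0    0]
 [  -3    0    7   75   59   57    7    1    6    5    4   12    6   -4   -3    0   -1    0    0   -4]
 [  -4   -1    6   28   50   57   58   62   60   59    6    6    5   57    0    0    1   -1   -4    0]
 [   0   -1   -3    2    1   11   74   73   71   67   57   59   61   63   77    0   -1   -2   -2    2]
 [  -1   -2   -1    1    2    1   -3    1    0   76   75   78    0    0    0   -1    0    0   -1    2]
 [  -4   -4    1   -3   -5   -2    0    1    0   -1   -2   -1    0   -1   -4    0   -4    0   -3    0]
 [  -2   -3   -3    1   -1    0   -1    1    0    2   -1    0    2   -2    0    0   -1    0   -5    0]]
```

View pics/c0.png

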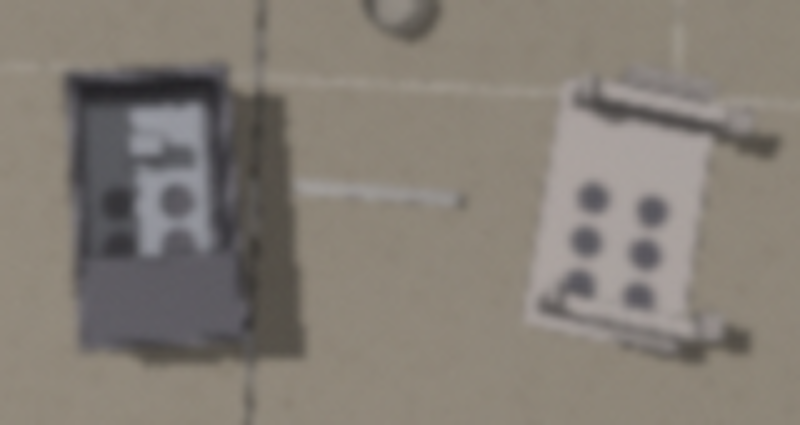

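Run:
```python
from h import *
np.set_printoptions(precision=4,suppress=True,linewidth=200)
C=np.load('top0.npy'); v,u=np.mgrid[:384,:512]
def rect(m):
    p=C[m][:,:2].astype(np.float32); return cv2.minAreaRect((p*1000).astype(np.float32)), cv2.boxPoints(cv2.minAreaRect((p*1000).astype(np.float32)))
z=C[...,2]
b=(u>235)&(u<295)&(v>190)&(v<262)
r=(u>328)&(u<390)&(v>192)&(v<260)
print('bin',rect(b&(z>.068)&(z<.095)))
print('cover',rect(b&(z>.077)&(z<.095)&(v>237)))
print('rack',rect(r&(z>.064)&(z<.095)))
print('rackall',rect(r&(z>.05)&(z<.095)))
l=b&(z>.04)&(z<.065)&(u>252)&(u<276)&(v>206)&(v<226)
print('lug',l.sum(),C[l].mean(0)); print(np.c_[u[l],v[l],C[l]])
im=cv2.imread('pics/top0.png'); g=cv2.cvtColor(im,cv2.COLOR_BGR2GRAY); print(g[203:238,250:280])
s=observe(); print(cv2.Rodrigues(s['ee_rot'])[0])
```

```text
bin (((465.0939636230469, 176.33399963378906), (184.9571533203125, 110.93223571777344), 6.174860000610352), array([[367.1858, 221.531 ],
       [379.118 , 111.2424],
       [563.0021, 131.137 ],
       [551.0699, 241.4256]], dtype=float32))
cover (((398.625, 168.7830047607422), (51.82173538208008, 108.36845397949219), 2.8484861850738525), array([[370.0535, 221.6126],
       [375.4388, 113.3781],
       [427.1965, 115.9534],
       [421.8112, 224.1879]], dtype=float32))
rack (((482.5442810058594, -154.16082763671875), (115.4412841796875, 182.66485595703125), 79.64525604248047), array([[ 382.3245, -194.5251],
       [ 562.0144, -227.3577],
       [ 582.7641, -113.7965],
       [ 403.0742,  -80.9639]], dtype=float32))
rackall (((482.5442810058594, -154.16082763671875), (115.4412841796875, 182.66485595703125), 79.64525604248047), array([[ 382.3245, -194.5251],
       [ 562.0144, -227.3577],
       [ 582.7641, -113.7965],
       [ 403.0742,  -80.9639]], dtype=float32))
lug 45 [0.5057 0.166  0.0534]
[[273.     207.       0.5315   0.1353   0.0647]
 [273.     208.       0.5284   0.135    0.0
[... 1643 characters left out ...]
     216.       0.5011   0.1808   0.0449]
 [260.     216.       0.501    0.1774   0.0466]
 [261.     216.       0.5013   0.174    0.0461]
 [274.     220.       0.4877   0.1302   0.0634]
 [274.     221.       0.4844   0.13     0.0628]
 [274.     222.       0.4818   0.1295   0.0563]
 [274.     223.       0.4779   0.1297   0.061 ]
 [274.     224.       0.4749   0.1293   0.0576]
 [274.     225.       0.4723   0.1287   0.05  ]]
[[ 40  41  41 ... 101 111 117]
 [ 48  49  47 ...  85  91  94]
 [ 59  61  60 ...  81  80  81]
 ...
 [ 73  64  61 ...  78  77  73]
 [ 79  75  74 ...  75  72  72]
 [ 90  89  89 ...  74  69  71]]
[[-0.9238  0.3828 -0.0003]
 [ 0.3828  0.9238 -0.0011]
 [-0.0001 -0.0011 -1.    ]]
```

apply_moves --pt "46 0.37 -0.545 0 0.1" --pt "46 0.37 -0.545 0 0.1" --pt "46 0.37 -0.545 0 0.1" --pt "46 0.37 -0.545 0 0.1" --pt "46 0.37 -0.545 0 0.1" --pt "46 0.37 -0.545 0 0.1" --pt "46 0.37 -0.545 0 0.1" --pt "46 0.37 -0.545 0 0.1" --pt "46 0.37 -0.545 0 0.1" --pt "46 0.37 -0.545 0 0.1" --pt "46 0.37 -0.545 0 0" --pt "46 0.37 -0.545 0 0" --newtons 5

```text
clock: 1.65
position: [0.5061, 0.1838, 0.2266]
ee_rot: [0.168, -3.137, 0.0]
force: [0.2, 0.6, -0.2]
width: 0.458
gripper_force: 0.0
```

apply_moves --pt "46 0 0 0 0" --pt "46 0 0 0 0"

```text
clock: 1.9
position: [0.5053, 0.1854, 0.2265]
ee_rot: [0.168, -3.136, -0.0]
force: [-0.2, 0.7, -0.4]
width: 0.461
gripper_force: 0.0
```

apply_moves --pt "46 0.03 -0.04 -0.4 0" --pt "46 0 0 -0.5 0" --pt "46 0 0 -0.5 0" --pt "46 0 0 -0.4 0" --pt "46 0 0 -0.3 0" --pt "46 0 0 -0.2 0" --pt "46 0 0 0 0"

```text
clock: 2.78
position: [0.5067, 0.1832, 0.0882]
ee_rot: [0.17, -3.136, 0.0]
force: [-0.3, 1.2, -0.7]
width: 0.462
gripper_force: 0.0
```

Run:
```python
from h import *
im,d=shot('side'); C=cloud('side',d); np.save('side1.npy',C)
cv2.imwrite('pics/s1.png',cv2.resize(cv2.cvtColor(im[100:240,210:370],cv2.COLOR_RGB2BGR),None,fx=4,fy=4,interpolation=cv2.INTER_CUBIC))
```

```text
(no output)
```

View pics/s1.png

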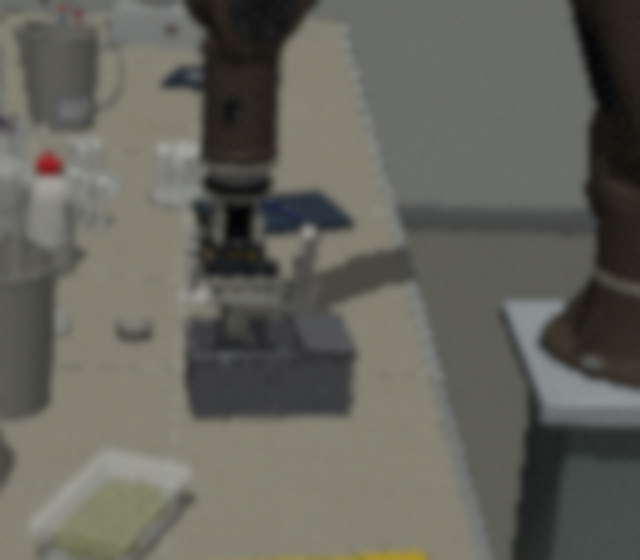

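The side view shows the fingers at crop (238,330), over the open half of the bin and clear of the cover. I'll descend on the lug.

apply_moves --pt "46 0 0 -0.25 0" --pt "46 0 0 -0.25 0" --pt "46 0 0 -0.25 0" --pt "46 0 0 -0.2 0" --pt "46 0 0 0 0"

```text
clock: 3.45
position: [0.5067, 0.1822, 0.0305]
ee_rot: [0.168, -3.135, 0.001]
force: [0.7, -1.0, 0.1]
width: 0.46
gripper_force: 0.0
```

apply_moves --pt "15 0 0 0 0" --pt "15 0 0 0 0" --pt "15 0 0 0 0" --pt "15 0 0 0 0" --pt "15 0 0 0 0" --pt "15 0 0 0 0" --newtons 5

```text
clock: 4.2
position: [0.5079, 0.1826, 0.0322]
ee_rot: [-0.168, 3.136, 0.0]
force: [-1.5, -1.0, 5.7]
width: 0.24
gripper_force: 5.0
```

Run:
```python
from h import *
s=observe(); print(s['position'],s['force'],s['ft_torque'],s['gripper_force'])
```

```text
[0.5078712  0.18260258 0.03221215] [-1.45709765 -1.0107773   5.67331486] [-0.20767993  0.05923879  0.0789771 ] 5.000991225242615
```

apply_moves --pt "15 -0.01 0 0.06 0" --pt "15 -0.02 0 0.07 0" --pt "15 -0.03 0 0.07 0" --pt "15 -0.03 -0.005 0.07 0" --pt "15 -0.03 -0.005 0.07 0" --pt "15 -0.03 -0.005 0.07 0" --pt "15 0 0 0 0"

```text
clock: 5.08
position: [0.4985, 0.1818, 0.0567]
ee_rot: [-0.168, 3.137, 0.0]
force: [0.1, -0.7, -1.9]
width: 0.241
gripper_force: 5.0
```

```bash
cat > look.py <<'E'
from h import *
import sys
np.set_printoptions(precision=3,suppress=True)
s=observe(); print(s['clock'],s['position'],s['force'],s['ft_torque'],s['gripper_force'],s['width'])
f=sys.argv[1]; x0,x1,y0,y1=map(int,sys.argv[2:6]); k=int(sys.argv[6])
out=[]
for n in sys.argv[7:]:
    im,d=shot(n); np.save(f+n+'.npy',cloud(n,d)); np.save(f+n+'im.npy',im)
    out=cv2.resize(cv2.cvtColor(im[y0:y1,x0:x1],cv2.COLOR_RGB2BGR),None,fx=k,fy=k,interpolation=cv2.INTER_CUBIC)
    cv2.imwrite(f'pics/{f}_{n}.png',cv2.convertScaleAbs(out,alpha=1.3))
E
python3 look.py a 240 320 140 210 8 side
```

```text
5.075 [0.499 0.182 0.057] [ 0.058 -0.67  -1.861] [ 0.05  -0.02  -0.019] 5.000017359852791 0.24068554755338392
```

View pics/a_side.png

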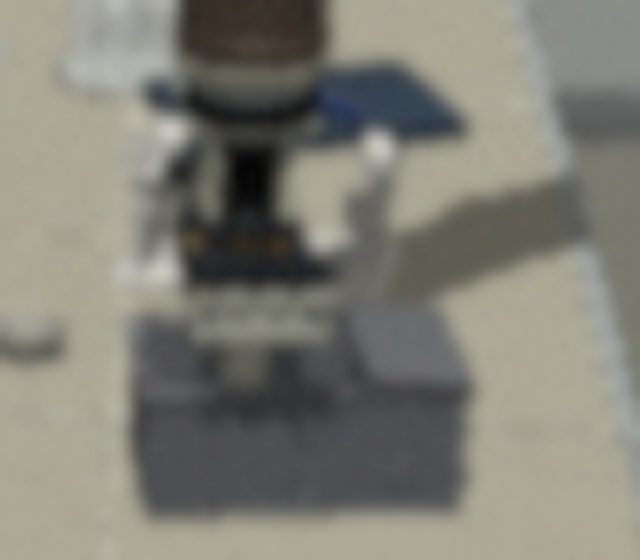

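The side view shows the gripper at crop (245,350) inside the mouth, but the bin wall hides the plate. I'll check the tilt with depth from the top.

```bash
cat > tilt.py <<'E'
from h import *
np.set_printoptions(precision=3,suppress=True,linewidth=220)
s=observe(); print(s['clock'],s['position'],s['force'],s['ft_torque'],s['width'])
th=np.radians(6.17); c=np.array([.465,.176])
for n in('top','side'):
    im,d=shot(n); C=cloud(n,d); q=(C[...,:2]-c)@np.array([[np.cos(th),-np.sin(th)],[np.sin(th),np.cos(th)]])
    z=C[...,2]
    print(n)
    for y0 in (-45,-22,0,22):
      row=[]
      for x in range(-30,120,10):
        m=(abs(q[...,0]*1000-x)<5)&(q[...,1]*1000>y0)&(q[...,1]*1000<y0+22)&(z<.4)
        row.append((x,int(np.median(z[m])*1000),int(m.sum())) if m.sum()>2 else (x,None))
      print(y0,row)
E
python3 tilt.py
```

```text
5.125 [0.499 0.182 0.057] [ 1.7   -1.117 -1.004] [ 0.014 -0.032 -0.009] 0.23635552573711566
top
-45 [(-30, None), (-20, None), (-10, None), (0, None), (10, None), (20, None), (30, None), (40, None), (50, None), (60, None), (70, None), (80, None), (90, None), (100, None), (110, None)]
-22 [(-30, None), (-20, None), (-10, None), (0, None), (10, None), (20, None), (30, None), (40, None), (50, None), (60, None), (70, None), (80, None), (90, None), (100, None), (110, None)]
0 [(-30, 83, 4), (-20, 4, 11), (-10, None), (0, None), (10, None), (20, None), (30, None), (40, None), (50, None), (60, None), (70, None), (80, None), (90, None), (100, None), (110, None)]
22 [(-30, 81, 7), (-20, 5, 18), (-10, 21, 18), (0, 28, 28), (10, 144, 13), (20, None), (30, None), (40, None), (50, None), (60, None), (70, None), (80, None), (90, None), (100, None), (110, None)]
side
-45 [(-30, 79, 4), (-20, None), (-10, None), (0, 48, 3), (10, None), (20, None), (30, None), (40, None), (50, None), (60, 161, 12), (70, 221, 7), (80, None), (90, 78, 8), (100, 2, 3), (110, 0, 4)]
-22 [(-30, None), (-20, None), (-10, None), (0, None), (10, None), (20, None), (30, None), (40, 70, 3), (50, None), (60, 160, 12), (70, 312, 15), (80, 397, 3), (90, 75, 7), (100, 1, 4), (110, 3, 5)]
0 [(-30, 85, 3), (-20, None), (-10, 274, 5), (0, 295, 35), (10, 203, 16), (20, 184, 30), (30, 191, 31), (40, 183, 27), (50, 188, 25), (60, 213, 35), (70, 294, 69), (80, 373, 5), (90, 36, 17), (100, 2, 4), (110, 1, 4)]
22 [(-30, 41, 5), (-20, 56, 5), (-10, 232, 12), (0, 309, 42), (10, 300, 75), (20, 295, 82), (30, 275, 101), (40, 274, 84), (50, 300, 98), (60, 303, 93), (70, 326, 40), (80, 28, 5), (90, 75, 9), (100, 1, 4), (110, 1, 6)]
```

Plate top reads 21 to 28 mm at bin x = -10 to 0 (a flat lift would read 36), so it is pivoting with its heel down. Continuing.

apply_moves --pt "15 -0.03 -0.004 0.07 0" --pt "15 -0.04 -0.004 0.07 0" --pt "15 -0.04 -0.004 0.07 0" --pt "15 -0.04 -0.004 0.07 0" --pt "15 -0.04 -0.004 0.07 0" --pt "15 -0.04 -0.004 0.07 0" --pt "15 -0.04 -0.004 0.07 0" --pt "15 -0.04 -0.004 0.07 0" --pt "15 -0.03 -0.004 0.06 0" --pt "15 -0.03 -0.004 0.06 0" --pt "15 0 0 0 0"

```text
clock: 6.6
position: [0.4763, 0.1794, 0.0974]
ee_rot: [-0.168, 3.137, 0.0]
force: [0.3, -0.9, -2.3]
width: 0.244
gripper_force: 5.0
```

```bash
python3 tilt.py; python3 look.py b 240 320 140 210 8 side
```

```text
6.6 [0.476 0.179 0.097] [ 0.277 -0.868 -2.333] [ 0.041 -0.001 -0.056] 0.24390673946329547
top
-45 [(-30, None), (-20, None), (-10, None), (0, None), (10, None), (20, None), (30, None), (40, None), (50, None), (60, None), (70, None), (80, None), (90, None), (100, None), (110, None)]
-22 [(-30, None), (-20, None), (-10, None), (0, None), (10, None), (20, None), (30, None), (40, None), (50, None), (60, None), (70, None), (80, None), (90, None), (100, None), (110, None)]
0 [(-30, None), (-20, None), (-10, None), (0, None), (10, None), (20, None), (30, None), (40, None), (50, None), (60, None), (70, None), (80, None), (90, None), (100, None), (110, None)]
22 [(-30, 70, 12), (-20, 58, 24), (-10, 204, 3), (0, None), (10, None), (20, None), (30, None), (40, None), (50, None), (60, None), (70, None), (80, None), (90, None), (100, None), (110, None)]
side
-45 [(-30, 68, 4), (-20, 61, 5), (-10, 63, 4), (0, None), (10, None), (20, None), (30, 218, 8), (40, 137, 6), (50, 185, 7), (60, None), (70, None), (80, None), (90, 43, 6), (100, 0, 4), (110, 3, 5)]
-22 [(-30, None), (-20, 185, 5), (-10, 63, 3), (0, None), (10, 70, 3), (20, 113, 5), (30, 199, 6), (40, 186, 17), (50, 176, 11), (60, 87, 4), (70, None), (80, None), (90, 59, 8), (100, 1, 4), (110, 3, 4)]
0 [(-30, 369, 13), (-20, 273, 24), (-10, 231, 28), (0, 221, 40), (10, 221, 38), (20, 209, 41), (30, 222, 44), (40, 272, 30), (50, 338, 58), (60, None), (70, None), (80, None), (90, 33, 16), (100, 0, 4), (110, 0, 6)]
22 [(-30, 58, 10), (-20, 342, 41), (-10, 329, 70), (0, 325, 84), (10, 303, 93), (20, 298, 92), (30, 317, 85), (40, 321, 86), (50, 185, 37), (60, 86, 7), (70, 39, 6), (80, 33, 7), (90, 39, 10), (100, 1, 5), (110, 0, 4)]
6.7 [0.476 0.179 0.097] [ 0.492 -0.337 -3.212] [ 0.057 -0.026  0.054] 4.9999163299798965 0.23755064559144523
```

View pics/b_side.png

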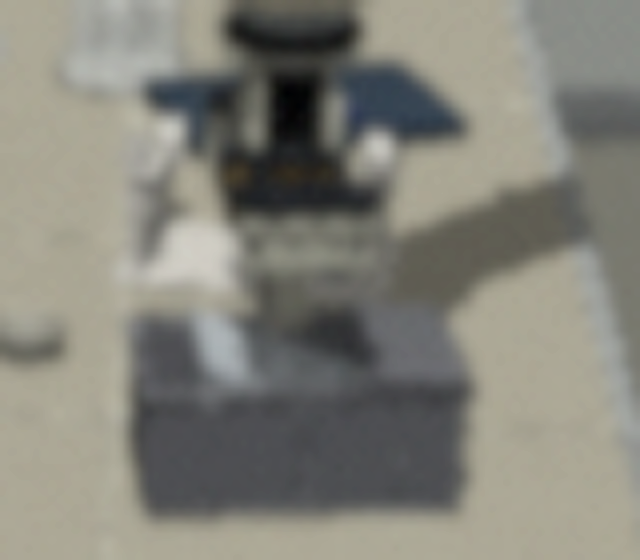

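```bash
cat > pts.py <<'E'
from h import *
import sys
np.set_printoptions(precision=0,suppress=True,linewidth=200)
C=np.load(sys.argv[1]+'side.npy'); im=np.load(sys.argv[1]+'sideim.npy')
th=np.radians(6.17); q=(C[...,:2]-[.465,.176])@np.array([[np.cos(th),-np.sin(th)],[np.sin(th),np.cos(th)]])
v,u=np.mgrid[:384,:512]
for r in range(176,194):
    print(r,[(c,int(q[r,c,0]*1000),int(q[r,c,1]*1000),int(C[r,c,2]*1000),int(im[r,c].sum()//3)) for c in range(260,288,2)])
E
python3 pts.py b
```

```text
176 [(260, 50, -292, -2, 122), (262, 41, -282, 1, 121), (264, 30, -285, 0, 124), (266, 21, -275, 4, 133), (268, 9, -283, 0, 127), (270, 0, -287, 0, 99), (272, 22, -21, 106, 68), (274, 19, 22, 124, 65), (276, 11, 29, 127, 71), (278, 2, 24, 125, 75), (280, -50, -267, 6, 80), (282, -60, -268, 5, 79), (284, -71, -268, 5, 78), (286, -82, -272, 4, 81)]
177 [(260, 51, -283, -3, 119), (262, 42, -268, 2, 118), (264, 31, -279, -2, 122), (266, 22, -267, 2, 125), (268, 12, -264, 3, 119), (270, 0, -277, -2, 103), (272, 23, -10, 106, 71), (274, 20, 32, 123, 66), (276, 11, 28, 121, 70), (278, 2, 32, 123, 72), (280, -50, -267, 0, 71), (282, -59, -258, 4, 72), (284, -70, -260, 3, 74), (286, -79, -253, 6, 79)]
178 [(260, 53, -260, 0, 109), (262, 42, -266, -3, 111), (264, 56, -37, 90, 120), (266, 23, -251, 2, 124), (268, 13, -252, 2, 114), (270, 3, -246, 4, 101), (272, 24, -3, 104, 72), (274, 20, 29, 117, 65), (276, 9, 18, 112, 69), (278, 2, 29, 117, 65), (280, -50, -267, -4, 59), (282, -59, -256, 0, 59), (284, -34, -38, 89, 66), (286, -45, -47, 85, 78)]
179 [(260, 74, -45, 82, 94), (262, 63, -62, 75, 
[... 4295 characters left out ...]
 -24, 44, 61, 57), (286, -32, 49, 63, 59)]
192 [(260, 82, 51, 61, 60), (262, 73, 51, 61, 59), (264, 63, 43, 57, 60), (266, 55, 51, 61, 61), (268, 47, 53, 61, 59), (270, 37, 43, 57, 61), (272, 29, 48, 59, 60), (274, 20, 50, 59, 59), (276, 11, 50, 59, 60), (278, 1, 44, 56, 60), (280, -5, 51, 60, 58), (282, -15, 47, 58, 60), (284, -23, 52, 60, 60), (286, -31, 56, 61, 60)]
193 [(260, 82, 49, 55, 61), (262, 73, 49, 55, 61), (264, 64, 52, 56, 60), (266, 55, 50, 55, 60), (268, 47, 59, 59, 60), (270, 38, 50, 55, 61), (272, 29, 52, 56, 61), (274, 19, 47, 53, 61), (276, 10, 41, 50, 60), (278, 2, 52, 55, 58), (280, -5, 53, 56, 60), (282, -15, 46, 52, 61), (284, -24, 44, 51, 61), (286, -32, 52, 55, 61)]
```

The plate top runs from (-34, 50) to (57, 90) mm in the bin frame. It hangs at about 24° with the heel ~18 mm off the floor, and sliding along that slant clears both the cover edge and the far rim. Drawing it out along the slant, then up.

apply_moves --pt "15 0.05 0.005 0.025 0" --pt "15 0.1 0.011 0.05 0" --pt "15 0.1 0.011 0.045 0" --pt "15 0.1 0.011 0.045 0" --pt "15 0.1 0.011 0.045 0" --pt "15 0.1 0.011 0.045 0" --pt "15 0.1 0.011 0.045 0" --pt "15 0.1 0.011 0.045 0" --pt "15 0.1 0.011 0.045 0" --pt "15 0.1 0.011 0.045 0" --pt "15 0.06 0.006 0.025 0" --pt "15 0 0 0 0"

```text
clock: 8.25
position: [0.5371, 0.1859, 0.1248]
ee_rot: [-0.168, 3.137, 0.0]
force: [1.1, -0.4, -3.5]
width: 0.237
gripper_force: 5.0
```

```bash
python3 look.py c 240 320 140 210 8 side top
cat > fit.py <<'E'
from h import *
import sys
f,cx,cy,a=sys.argv[1],*map(float,sys.argv[2:5])
C=np.load(f+'side.npy')
th=np.radians(a); q=(C[...,:2]-[cx,cy])@np.array([[np.cos(th),-np.sin(th)],[np.sin(th),np.cos(th)]])*1000
z=C[...,2]*1000
lo,hi=map(float,sys.argv[5:7])
for x in range(-100,200,8):
    m=(abs(q[...,0]-x)<4)&(abs(q[...,1])<40)&(z>lo)&(z<hi)
    if m.sum()>1: print(x,m.sum(),np.percentile(z[m],[0,20,50,80,100]).astype(int), int(np.median(q[...,1][m])))
E
python3 fit.py c .465 .176 6.17 20 190
```

```text
8.25 [0.537 0.186 0.125] [ 1.069 -0.441 -3.545] [ 0.054  0.011 -0.008] 4.999921917915344 0.2372423154657757
-84 10 [84 84 85 87 87] -3
-76 16 [43 83 85 87 89] -2
-68 12 [28 84 85 87 90] 11
-60 13 [81 84 85 87 89] -11
-52 11 [82 84 85 86 87] -1
-44 13 [82 84 86 87 88] -7
-36 12 [83 84 85 87 88] 1
-28 5 [59 81 86 87 87] -9
-20 5 [34 53 59 63 64] -8
-12 6 [59 62 64 65 66] -17
-4 7 [60 65 66 69 70] 0
4 9 [65 66 69 71 74] -8
12 8 [72 73 73 76 77] 2
20 11 [64 74 78 78 81] 12
28 10 [30 76 79 80 82] 9
36 10 [77 81 83 84 88] -4
44 13 [26 84 86 87 92] 5
52 12 [35 85 88 91 93] 11
60 12 [ 88  92  94  95 124] 7
68 30 [ 30  97 133 156 169] 24
76 28 [ 97 101 137 158 170] 26
84 29 [ 98 108 126 145 164] 15
92 32 [ 27  58  94 112 125] 9
100 11 [111 111 112 115 116] 1
108 11 [106 111 113 115 116] -2
116 11 [113 115 116 117 118] -1
124 5 [112 112 115 117 119] 24
```

apply_moves --pt "15 0 0 0.06 0" --pt "15 0 0 0.12 0" --pt "15 0 0 0.15 0" --pt "15 0 0 0.15 0" --pt "15 0 0 0.15 0" --pt "15 0 0 0.15 0" --pt "15 0 0 0.15 0" --pt "15 0 0 0.12 0" --pt "15 0 0 0.1 0" --pt "15 0 0 0.05 0" --pt "15 0 0 0 0"

```text
clock: 9.72
position: [0.5369, 0.1859, 0.1968]
ee_rot: [-0.168, 3.137, 0.0]
force: [-0.0, 0.1, -1.3]
width: 0.24
gripper_force: 5.0
```

apply_moves --pt "15 -0.02 -0.15 0 0" --pt "15 -0.04 -0.25 0 -0.05" --pt "15 -0.04 -0.35 0 -0.05" --pt "15 -0.04 -0.4 0 -0.05" --pt "15 -0.04 -0.4 0 -0.05" --pt "15 -0.04 -0.4 0 -0.05" --pt "15 -0.04 -0.4 0 -0.05" --pt "15 -0.04 -0.4 0 -0.05" --pt "15 -0.04 -0.4 0 -0.05" --pt "15 -0.04 -0.4 0 -0.05" --pt "15 -0.04 -0.4 0 -0.05" --pt "15 -0.04 -0.4 0 -0.05"

```text
clock: 11.22
position: [0.5091, -0.0767, 0.1967]
ee_rot: [0.266, 3.13, -0.0]
force: [0.4, -0.5, -2.4]
width: 0.242
gripper_force: 5.0
```

apply_moves --pt "15 -0.05 -0.4 0 -0.027" --pt "15 -0.05 -0.35 0 0" --pt "15 -0.05 -0.3 0 0" --pt "15 -0.05 -0.2 0 0" --pt "15 -0.02 -0.1 0 0" --pt "15 0 0 0 0" --pt "15 0 0 0 0"

```text
clock: 12.1
position: [0.4963, -0.1553, 0.1967]
ee_rot: [-0.283, -3.129, -0.001]
force: [0.2, 0.2, -2.1]
width: 0.234
gripper_force: 5.0
```

```bash
python3 look.py d 245 325 125 195 8 side top;  python3 fit.py d .4825 -.154 -10.36 50 215
python3 - <<'E'
import cv2,numpy as np
im=np.load('dtopim.npy')
cv2.imwrite('pics/d2.png',cv2.resize(cv2.cvtColor(im[180:270,300:410],cv2.COLOR_RGB2BGR),None,fx=6,fy=6,interpolation=cv2.INTER_CUBIC))
E
```

```text
12.1 [ 0.496 -0.155  0.197] [ 0.238  0.182 -2.062] [ 0.031 -0.028  0.011] 4.99989353120327 0.23384732701431102
-84 10 [58 68 76 78 86] 8
-76 16 [ 53  62 130 134 135] 20
-68 10 [ 58 117 134 135 138] 7
-60 9 [134 136 138 142 145] 8
-52 9 [136 138 141 146 149] 5
-44 10 [142 144 146 148 149] 5
-36 9 [145 147 149 150 153] -6
-28 9 [149 150 151 155 159] 2
-20 8 [153 156 157 158 162] -1
-12 9 [155 159 159 162 162] -2
-4 6 [159 162 163 164 165] 1
4 13 [162 165 168 207 211] 11
12 15 [168 169 172 207 213] 18
20 15 [168 175 182 193 213] 11
28 11 [171 179 183 196 211] 17
36 5 [181 182 183 185 188] 6
44 8 [181 182 183 183 189] -8
52 9 [183 185 187 190 191] 6
60 4 [188 190 191 192 193] 5
68 4 [54 56 59 69 80] -27
76 3 [60 61 63 66 69] -22
84 11 [56 63 69 75 80] -8
92 6 [72 77 78 79 81] 9
```

View pics/d_side.png

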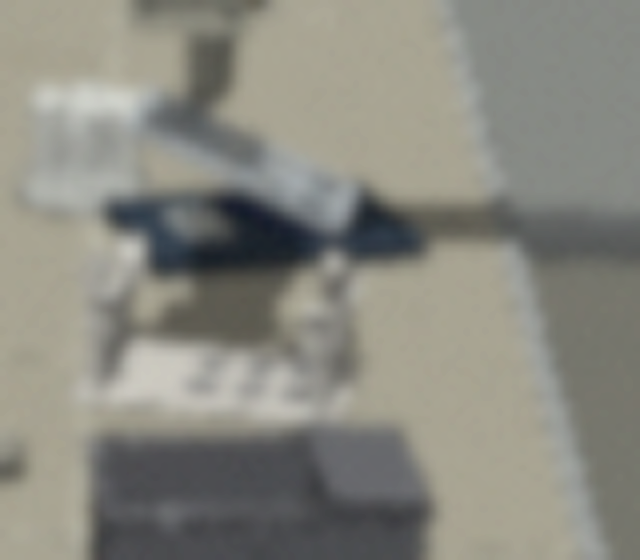

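The plate hangs at a slant, running from crop (150,120) down to (340,210), above the rack (crop 90–345, 250–400). I'll refine the rack pose from its lip points in both views.

Run:
```python
from h import *
np.set_printoptions(precision=1,suppress=True,linewidth=200)
th=np.radians(-10.36); M=np.array([[np.cos(th),-np.sin(th)],[np.sin(th),np.cos(th)]])
for f in('top0','ctop','cside','bside'):
    C=np.load(f+'.npy'); q=(C[...,:2]-[.4825,-.154])@M*1000; z=C[...,2]*1000
    b=(abs(q[...,0])<105)&(abs(q[...,1])<70)
    print(f)
    for nm,m in (('far',b&(q[...,0]>50)&(z>68)&(z<90)),('near',b&(q[...,0]<-50)&(z>68)&(z<90))):
        p=q[m]; 
        if len(p)<5: continue
        print(nm,len(p),'x pct',np.percentile(p[:,0],[2,20,50,80,98]),'y',np.percentile(p[:,1],[0,3,50,97,100]),'slope',np.degrees(np.arctan(np.polyfit(p[:,1],p[:,0],1)[0])))
```

```text
top0
far 106 x pct [60.8 71.3 82.  87.  90.9] y [-57.9 -52.9  -1.7  55.9  57.6] slope 0.9989748820375184
near 93 x pct [-91.  -88.3 -82.4 -70.5 -61.9] y [-57.9 -54.8  -1.4  54.8  56.2] slope -1.506699144592838
ctop
far 107 x pct [60.8 72.  82.2 87.  90.7] y [-56.3 -53.5  -2.7  56.8  57.4] slope 0.8282023617475451
near 93 x pct [-91.  -88.1 -82.6 -70.3 -62.2] y [-58.6 -54.9  -2.9  55.5  56.7] slope -1.800885493604013
cside
near 27 x pct [-87.5 -83.1 -72.4 -66.  -60.1] y [-66.3 -63.1  17.7  59.4  60.3] slope -2.09385407512982
bside
far 30 x pct [62.2 68.5 78.7 87.8 89.8] y [-58.1 -54.9   5.8  56.9  60.6] slope -0.034906474144072316
near 20 x pct [-88.1 -84.9 -76.3 -65.8 -61.2] y [-57.8 -56.5 -31.7  25.7  25.8] slope -14.084703686932059
```

View pics/d2.png

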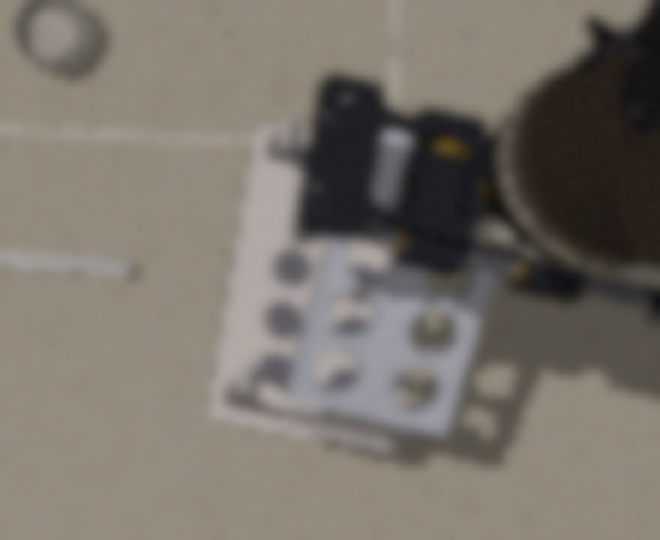

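The top view shows the heel end of the plate at crop (300–480, 250–435), lined up along the rack. I'll check the plate's lateral centre and heel in the same camera.

```bash
cat > lat.py <<'E'
from h import *
import sys
np.set_printoptions(precision=1,suppress=True,linewidth=200)
th=np.radians(-10.36); M=np.array([[np.cos(th),-np.sin(th)],[np.sin(th),np.cos(th)]])
C=np.load(sys.argv[1]+'top.npy'); im=np.load(sys.argv[1]+'topim.npy'); q=(C[...,:2]-[.4825,-.154])@M*1000; z=C[...,2]*1000
g=im.astype(int).sum(2)//3
for x in range(-88,-20,8):
    m=(abs(q[...,0]-x)<4)&(abs(q[...,1])<70)&(z>float(sys.argv[2]))&(z<float(sys.argv[3]))
    if m.sum()>2:print(x,m.sum(),np.percentile(q[...,1][m],[0,5,50,95,100]),np.median(z[m]))
m=(abs(q[...,1])<40)&(z>float(sys.argv[2]))&(z<float(sys.argv[3]))&(q[...,0]<-40); print('heel x',np.percentile(q[...,0][m],[0,2,5]))
s=observe();p=s['position'][:2]-[.4825,-.154];print('G rack',p@M*1000)
r=cv2.Rodrigues(s['ee_rot'])[0];print(np.degrees(np.arctan2(r[1,1],r[0,1])))
E
python3 lat.py d 100 200
```

```text
-80 60 [-38.  -34.1   4.2  43.2  45.7] 132.976754997003
-72 59 [-39.7 -37.    3.   41.6  44.5] 134.13206069532202
-64 38 [-40.1 -37.7   3.1  43.7  44.6] 137.51514945583
-56 46 [-38.1 -35.9   3.2  42.1  43.9] 141.99915332104885
-48 72 [-38.  -35.7   2.2  41.5  44.8] 144.94588818269105
-40 46 [-38.7 -34.5   2.6  40.6  43.9] 147.054535164732
-32 38 [-40.4 -38.5   1.7  43.8  43.8] 151.11558804218328
-24 64 [-38.8 -35.1   3.8  42.4  44.5] 155.2569249173099
heel x [-449.6 -441.4 -437.3]
G rack [13.8  1.1]
79.66986250882094
```

apply_moves --pt "15 -0.006 -0.033 -0.05 0" --pt "15 0 0 -0.13 0" --pt "15 0 0 -0.15 0" --pt "15 0 0 -0.15 0" --pt "15 0 0 -0.13 0" --pt "15 0 0 -0.1 0" --pt "15 0 0 -0.05 0" --pt "15 0 0 0 0"

```text
clock: 13.2
position: [0.4957, -0.1581, 0.1511]
ee_rot: [-0.285, -3.129, -0.0]
force: [0.7, 0.1, -2.4]
width: 0.237
gripper_force: 5.0
```

```bash
python3 look.py e 245 325 135 195 8 side top;  python3 fit.py e .4825 -.154 -10.36 50 175; python3 lat.py e 82 175
```

```text
13.2 [ 0.496 -0.158  0.151] [ 0.738  0.126 -2.36 ] [ 0.047 -0.011  0.008] 4.999807700514793 0.23721318445707776
-84 10 [54 70 76 78 84] 5
-76 14 [51 61 78 90 90] 15
-68 13 [61 86 89 92 98] 7
-60 8 [89 91 92 95 98] 10
-52 11 [ 91  93  98 100 102] 2
-44 6 [ 99  99 102 103 105] -8
-36 6 [101 104 105 106 109] 8
-28 8 [100 103 108 109 110] 18
-20 11 [106 108 112 114 117] 6
-12 9 [110 113 114 116 118] 21
-4 8 [112 113 118 122 124] 8
4 15 [115 120 154 166 173] -9
12 21 [118 121 127 157 171] 12
20 14 [128 131 141 162 172] 13
28 12 [127 130 137 152 173] 9
36 8 [133 134 135 138 143] 14
44 10 [134 137 138 139 141] 11
52 9 [138 140 143 144 144] 0
60 5 [144 144 144 145 146] 1
68 6 [50 51 58 61 65] -11
76 5 [55 57 65 66 67] -15
84 11 [61 67 71 79 81] -5
92 5 [73 76 78 78 79] 15
-80 53 [-40.4 -36.9   1.9  38.7  42.8] 86.4139644404538
-72 59 [-53.6 -41.8  -2.2  38.7  41.1] 89.18818733840861
-64 34 [-42.5 -39.8   1.1  41.3  42.2] 91.83063236975019
-56 41 [-41.6 -38.4   1.   40.9  41.4] 96.81859704580043
-48 68 [-40.9 -38.3   3.5  38.2  42.1] 100.09640389700469
-40 44 [-41.7 -38.6  -1.7  38.4  42.1] 102.18549524926846
-32 34 [-41.6 -41.    1.7  41.5  42.4] 105.90598904410365
-24 56 [-41.7 -37.2   1.4  38.6  42. ] 109.86771848796329
heel x [-449.4 -441.8 -437.6]
G rack [13.9 -1.7]
79.60565108183032
```

View pics/e_side.png

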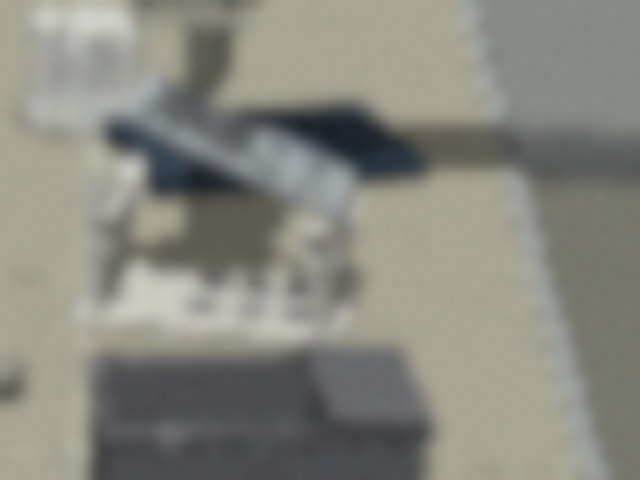

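The side view shows the heel at crop (340,205), just above the near lip at (330,240). I'll get the heel's x more precisely.

Run:
```python
from h import *
th=np.radians(-10.36); M=np.array([[np.cos(th),-np.sin(th)],[np.sin(th),np.cos(th)]])
for f in('etop','eside','dtop','dside'):
    C=np.load(f+'.npy'); q=(C[...,:2]-[.4825,-.154])@M*1000; z=C[...,2]*1000
    lo=82 if f[0]=='e' else 122
    m=(abs(q[...,1])<36)&(z>lo)&(z<lo+20)&(abs(q[...,0])<110)
    e=[q[...,0][m&(abs(q[...,1]-y)<4)] for y in range(-32,33,8)]
    print(f,[round(float(np.sort(a)[:2].mean()),1) if len(a)>2 else None for a in e])
```

```text
etop [-81.6, -80.8, -80.5, -80.4, -85.7, -81.6, -80.0, -81.6, -80.8]
eside [-71.9, -73.5, -82.2, -49.0, -65.8, -67.0, -73.4, None, -76.0]
dtop [-80.4, -82.0, -81.1, -80.7, -81.6, -80.0, -81.5, -80.6, -82.1]
dside [-64.5, None, None, None, -74.1, -70.7, None, None, None]
```

apply_moves --pt "15 0.016 -0.003 -0.05 0" --pt "15 0 0 -0.07 0" --pt "15 0 0 -0.06 0" --pt "15 0 0 -0.05 0" --pt "15 0 0 -0.04 0" --pt "15 0 0 0 0"

```text
clock: 14.05
position: [0.4976, -0.1583, 0.1353]
ee_rot: [0.284, 3.127, -0.0]
force: [3.0, 0.5, -0.0]
width: 0.24
gripper_force: 5.0
```

apply_moves --pt "15 0 0 -0.02 0" --pt "15 0 0 -0.02 0" --pt "15 0 0 -0.02 0" --pt "15 0 0 -0.02 0" --pt "15 0 0 0 0"

```text
clock: 14.68
position: [0.4985, -0.1584, 0.131]
ee_rot: [0.284, 3.125, -0.0]
force: [7.2, 0.1, 2.7]
width: 0.239
gripper_force: 5.0
```

```bash
python3 look.py f 245 325 135 195 8 side top;  python3 fit.py f .4825 -.154 -10.36 50 155; python3 lat.py f 62 155
```

```text
14.675 [ 0.499 -0.158  0.131] [7.173 0.134 2.654] [ 0.029 -1.353  0.041] 4.999463707208633 0.23872140674240835
-92 2 [78 79 80 81 82] 9
-84 9 [54 67 75 78 82] 7
-76 11 [51 59 68 73 76] 16
-68 9 [64 71 73 74 78] 5
-60 8 [63 69 76 78 79] 19
-52 8 [72 76 80 83 84] 0
-44 7 [78 81 83 84 87] -5
-36 11 [81 83 84 87 89] 10
-28 6 [86 87 89 89 92] 3
-20 11 [85 87 92 94 99] 1
-12 9 [90 93 95 97 99] 2
-4 10 [ 91  94  95  98 100] 8
4 14 [ 93  98 100 146 151] -4
12 19 [ 97 101 106 138 154] 10
20 20 [104 106 112 141 150] 9
28 14 [104 109 114 128 151] 14
36 9 [107 112 114 123 135] 11
44 7 [114 117 118 120 121] 5
52 12 [111 116 120 122 123] -9
60 9 [115 119 121 125 125] 9
68 2 [ 62  74  93 111 123] -18
76 4 [52 56 60 61 62] -22
84 10 [60 66 70 74 75] -6
92 6 [73 76 79 79 81] 9
-88 41 [-28.5 -25.6  -0.4  25.7  28. ] 76.93996813808046
-80 64 [-53.4 -46.    1.1  47.8  56.8] 70.74388407223574
-72 81 [-56.1 -51.6  -3.7  49.5  53.9] 72.43915891533948
-64 53 [-56.4 -52.5  -3.8  51.2  55.9] 75.8448254837063
-56 35 [-42.4 -38.6  -0.1  40.6  41.3] 77.87934506751127
-48 57 [-40.5 -37.8  -2.6  38.7  41.8] 82.06495906793899
-40 52 [-42.8 -39.5   0.8  37.9  41.6] 83.39902395941257
-32 34 [-41.3 -39.2  -0.1  41.1  41.5] 87.53974232549044
-24 43 [-40.2 -38.4  -0.9  39.9  41.9] 90.62446586788076
heel x [-453.2 -442.9 -438.1]
G rack [16.5 -1.5]
79.622777925193
```

apply_moves --pt "15 0.04 -0.007 0 0" --pt "15 0.025 -0.005 -0.04 0" --pt "15 0.025 -0.005 -0.045 0" --pt "15 0.025 -0.005 -0.045 0" --pt "15 0.025 -0.005 -0.045 0" --pt "15 0.025 -0.005 -0.045 0" --pt "15 0.02 -0.004 -0.045 0" --pt "15 0 0 0 0"

```text
clock: 15.78
position: [0.5076, -0.1604, 0.1139]
ee_rot: [-0.284, -3.128, -0.0]
force: [-0.4, 0.3, -1.6]
width: 0.238
gripper_force: 5.0
```

```bash
python3 look.py g 245 325 135 195 8 side top;  python3 fit.py g .4825 -.154 -10.36 50 140; python3 lat.py g 60 140
```

```text
15.775 [ 0.508 -0.16   0.114] [-0.438  0.265 -1.611] [-0.026 -0.106  0.034] 4.999964386224747 0.23830703397631017
-84 10 [51 61 76 79 82] 9
-76 8 [55 62 68 71 71] 15
-68 7 [52 59 68 72 73] -7
-60 7 [64 65 68 70 72] -5
-52 9 [68 68 71 73 74] 8
-44 8 [66 71 74 76 77] 2
-36 11 [70 72 75 77 78] 1
-28 5 [74 75 78 80 80] 0
-20 10 [75 75 77 79 80] 3
-12 11 [71 79 80 83 85] -7
-4 7 [77 80 84 86 87] 5
4 6 [81 82 83 86 88] -1
12 12 [ 81  84  87  89 124] 5
20 21 [ 88  92 122 132 136] -6
28 18 [ 84  92  98 117 137] 9
36 13 [ 87  93 100 122 135] 14
44 8 [ 94  97  99 105 110] 9
52 6 [ 95  96  98  99 101] 4
60 9 [ 94  95  97  99 101] 8
68 14 [ 50  80  99 100 103] 0
76 4 [55 57 60 62 63] -22
84 12 [59 63 70 75 81] -7
92 5 [73 75 79 81 82] 4
-88 38 [-28.5 -25.8   1.9  25.6  27.8] 77.11855292295311
-80 62 [-55.2 -49.5  -2.1  45.6  55.7] 67.16183882840187
-72 80 [-55.1 -50.    0.3  50.1  56.5] 66.98754027670373
-64 53 [-57.4 -52.   -3.7  51.3  55.6] 69.6024717856507
-56 31 [-42.2 -39.9   0.7  39.9  41.3] 70.6090023357937
-48 51 [-41.1 -36.6   2.8  40.   41.2] 72.48970247125163
-40 60 [-43.  -38.9  -2.   38.9  41.2] 73.65679103774625
-32 31 [-41.7 -39.8  -1.9  40.1  40.9] 76.12601600198387
-24 35 [-41.3 -39.4  -1.   38.9  41.3] 77.26395554594623
heel x [-452.4 -442.7 -439. ]
G rack [25.7 -1.8]
79.60642217255938
```

apply_moves --pt "15 0.026 -0.005 -0.042 0" --pt "15 0.026 -0.005 -0.042 0" --pt "15 0.026 -0.005 -0.042 0" --pt "15 0.026 -0.005 -0.042 0" --pt "15 0.026 -0.004 -0.044 0" --pt "15 0.02 -0.004 -0.045 0" --pt "15 0.02 -0.004 -0.045 0" --pt "15 0.02 -0.003 -0.045 0" --pt "15 0.02 -0.003 -0.045 0" --pt "15 0 0 0 0"

```text
clock: 17.12
position: [0.5204, -0.1627, 0.0905]
ee_rot: [-0.284, -3.129, -0.0]
force: [-0.3, -0.1, -1.4]
width: 0.24
gripper_force: 5.0
```

```bash
python3 look.py h 245 325 135 195 8 side top;  python3 fit.py h .4825 -.154 -10.36 50 100; python3 lat.py h 60 100
```

```text
17.125 [ 0.52  -0.163  0.091] [-0.251 -0.064 -1.447] [0.007 0.113 0.026] 4.999932646751404 0.23975305387635296
-84 10 [56 71 76 78 83] 8
-76 9 [50 55 62 67 69] 27
-68 8 [52 63 66 69 76] -8
-60 4 [64 65 66 66 66] -16
-52 10 [60 62 65 67 70] 1
-44 9 [60 63 65 67 68] 9
-36 8 [63 64 66 69 71] -4
-28 5 [62 62 64 69 71] 6
-20 8 [62 64 66 69 70] 1
-12 8 [57 64 67 71 75] 0
-4 8 [66 66 67 68 70] 0
4 7 [58 63 66 68 69] 12
12 9 [61 64 66 70 71] 0
20 6 [65 67 68 69 71] -12
28 12 [64 68 68 72 98] -1
36 11 [63 67 70 84 94] 14
44 14 [63 69 74 85 94] 7
52 9 [64 68 71 82 96] 14
60 6 [67 67 68 69 69] 15
68 6 [66 68 69 69 72] -6
76 4 [67 67 69 71 71] -16
84 10 [58 69 72 75 78] 0
92 5 [75 77 78 79 80] 12
-88 40 [-28.2 -24.8   0.1  25.7  27.8] 76.93147904577535
-80 45 [-52.3 -48.6  -2.6  48.7  55.7] 67.91419827766188
-72 83 [-57.4 -52.3  -1.1  50.3  56. ] 65.38460870463369
-64 61 [-58.1 -51.9  -5.2  51.1  56.2] 67.24576816989835
-56 28 [-41.5 -40.4   0.   39.   40.9] 65.64233016101406
-48 42 [-42.6 -40.2   0.5  39.1  41.7] 66.36395826772734
-40 60 [-40.9 -37.8   0.1  36.7  41.3] 65.63390672847835
-32 36 [-42.2 -39.8   1.2  39.4  41.8] 66.14114329808163
-24 29 [-42.7 -40.7  -1.1  40.8  41.4] 65.56146590412548
heel x [-444.7 -435.6  -90.9]
G rack [38.9 -1.7]
79.608021362439
```

apply_moves --pt "15 0 0 -0.02 0" --pt "15 0 0 -0.015 0" --pt "15 0 0 -0.015 0" --pt "15 0 0 0 0"

```text
clock: 17.73
position: [0.5209, -0.1628, 0.0883]
ee_rot: [0.284, 3.127, 0.0]
force: [-0.3, -0.0, 5.0]
width: 0.239
gripper_force: 5.0
```

```bash
python3 look.py i 245 325 135 195 8 side top;  python3 fit.py i .4825 -.154 -10.36 60 90
```

```text
17.725 [ 0.521 -0.163  0.088] [-0.314 -0.004  5.049] [0.059 0.148 0.032] 5.000391751527786 0.2391567651364177
-84 8 [70 74 77 78 80] 1
-76 6 [62 63 66 69 71] 23
-68 5 [67 68 68 69 69] -9
-60 4 [63 66 68 69 70] -8
-52 9 [60 63 65 68 70] 0
-44 7 [64 66 68 69 70] -2
-36 10 [63 65 67 68 72] 6
-28 6 [63 65 65 68 68] -6
-20 6 [63 64 66 69 71] 8
-12 7 [61 62 65 67 69] -4
-4 9 [62 63 66 67 68] 15
4 6 [61 64 66 67 69] 7
12 7 [60 61 66 67 68] 1
20 9 [60 63 68 69 71] -16
28 8 [64 65 66 68 88] 11
36 13 [63 64 70 77 85] 3
44 9 [64 67 75 78 84] 8
52 7 [66 68 72 80 85] 13
60 6 [66 67 67 67 74] 21
68 7 [66 66 67 69 69] -26
76 5 [62 63 65 69 70] -23
84 11 [65 71 73 76 79] 11
92 4 [77 78 80 80 80] 4
```

Flat at 66–67 mm along its whole length, with support force felt. Releasing and backing off upward.

apply_moves --pt "28 0 0 0.01 0" --pt "32 0 0 0 0" --pt "40 0 0 0 0" --pt "46 0 0 0 0" --pt "46 0 0 0 0" --pt "46 0 0 0.1 0" --pt "46 0 0 0.3 0" --pt "46 0 0 0.5 0" --pt "46 0 0 0.6 0" --pt "46 0 0 0.6 0" --pt "46 0 0 0.4 0" --pt "46 0 0 0 0"

```text
clock: 19.32
position: [0.5214, -0.1631, 0.2406]
ee_rot: [0.284, 3.125, -0.0]
force: [0.0, -0.5, -0.9]
width: 0.459
gripper_force: 0.0
```

apply_moves --pt "46 0 0.4 0 0" --pt "46 0 0.7 0 0" --pt "46 0 0.7 0 0" --pt "46 0 0.7 0 0" --pt "46 0 0.4 0 0" --pt "46 0 0 0 0"

```text
clock: 20.08
position: [0.5198, 0.0134, 0.2375]
ee_rot: [-0.278, -3.128, -0.001]
force: [-0.3, -0.2, -0.3]
width: 0.456
gripper_force: 0.0
```

```bash
python3 look.py j 320 400 190 262 8 side top;  python3 fit.py j .4825 -.154 -10.36 50 125; python3 lat.py j 50 100
```

```text
20.075 [0.52  0.013 0.238] [-0.251 -0.219 -0.262] [-0.088  0.021 -0.032] 0.0 0.45641862797830995
-84 10 [55 69 76 81 83] 7
-76 6 [55 60 65 70 72] 22
-68 7 [52 64 66 68 70] -2
-60 5 [58 62 65 66 67] -18
-52 8 [60 63 65 67 68] 1
-44 9 [61 63 64 68 71] -14
-36 11 [59 65 66 68 70] 4
-28 6 [62 63 65 66 68] -2
-20 7 [63 64 66 67 67] 3
-12 7 [60 65 67 69 69] -3
-4 8 [63 64 66 70 71] 13
4 9 [60 62 67 69 71] 0
12 9 [58 61 65 68 68] 4
20 6 [62 63 64 65 71] 3
28 10 [64 65 67 69 72] 12
36 16 [ 64  66  77  96 110] 3
44 21 [ 61  70  87 105 112] 8
52 12 [60 63 68 78 91] 10
60 6 [65 67 67 70 70] 12
68 5 [64 66 68 69 71] -10
76 3 [65 65 65 68 70] 0
84 11 [62 66 73 76 78] -1
92 6 [70 75 76 78 79] 6
-88 7 [23.2 23.4 26.4 28.9 29.1] 75.76545455296157
-80 21 [22.1 23.1 34.7 53.3 56.4] 61.97036843454584
-72 21 [25.9 26.9 40.8 54.6 55.7] 66.44060082229308
-64 18 [28.7 31.1 39.5 54.8 55.2] 67.63393036444998
-56 6 [34.1 34.5 36.6 40.3 40.3] 65.53911198774176
-48 7 [34.5 35.6 39.3 41.9 42.1] 66.35735079641414
-40 3 [39.  39.1 40.1 41.2 41.4] 62.7958426149593
heel x [-448.7 -444.3 -441.7]
G rack [  7.3 168.4]
79.589004981512
```

View pics/j_top.png

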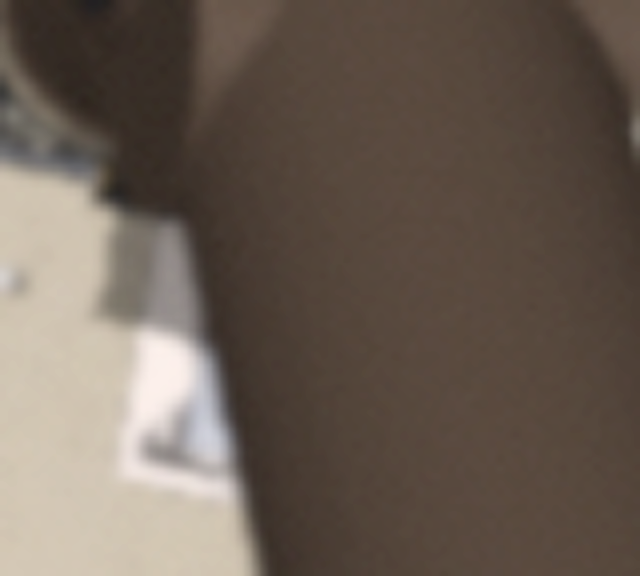

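The arm hides most of the rack in this view (the rack shows at crop 125–240, 330–490). The side depth gives the plate flat at 64–68 mm over its full length (expected 66) with the lug top at 110–112 mm (expected 110), seated between the lips, and the gripper is clear. Handing in.

```bash
python3 -c "
from cell import arm; print(arm.sign_off())"
```

```text
the job is handed in; nothing more can be done
None
```

The plate came out of the bin lug end first at a slant of about 24° and now lies flat on the rack seat between the lips, released, with the arm clear; the job was handed in at about 20 s of robot time. I did not re-measure the tweezers, dish, flask and wash bottle afterwards, but I saw no contact with them.

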